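# Rehang the parts basket on the retaining hook

### The arm

A 6-joint arm with a two-finger parallel gripper is mounted at the origin on the work surface. World frame = base frame: x ahead of the robot, y to its left, z up, the work surface at z = 0. Lengths are in mm, angles in rad, forces in N, time in s.
With the tool pointing down it reaches from about 300 to 775 mm from the base axis. Payload 14.6 kg.
Tool frame: the origin (TCP) lies on the front face of the gripper's body, between the roots of the fingers; the fingertips stand 97 mm ahead of it and the grasp point (between the pads) lies 78 mm ahead of it; z points along the fingers, y is the direction in which the jaws open and shut (so a half turn about z gives the same grasp; the last joint's range is limited). The gripper opens to 94 mm and grips with 3 to 60 N. Pads are 16 mm wide; open, the fingers measure 119 mm over their backs; the gripper's body (75 mm by 177 mm) begins 78 mm behind the grasp point.
Start: joints at [-1.251, 0.3, 1.521, -0, 1.321, -0.067], TCP at [207.467, -509.36, 302.646] pointing down, gripper open.
Joint ranges: [-3.03, 3.03], [-0.79, 2.21], [0.23, 2.52], [-1.04, 4.18], [0, 3.07], [-2.55, 2.55]. Speed limits (rad/s): [2.22, 2.22, 2.57, 3.14, 3.14, 3.14].

### API

Orientations are given as [roll, pitch, yaw] about the fixed x, y, z axes, in that order (R = Rz(yaw) Ry(pitch) Rx(roll)).
In Python, from cell import manip, eyes, finder gives the robot as it stands.
- The arm moves only by the tool drive_tool, never from a script. Its argument "rows" is a list of rows, each an object with "offset": the shift along the tool's x, y, z in mm, a list of three; "spin": the turn about the tool's z in degrees; "jaw": the finger opening in mm, from 0 to 94. In form: [{"offset": [dx, dy, dz], "spin": spin, "jaw": jaw}, ...]. A call has 1 to 20 rows; each row shifts and turns the commanded pose from where the row before left it, along the tool's axes as they then stand; what a row does not reach is not made up. A row lasts 1/10 s, in which the tool goes at most 50 mm and 8.59 degrees, less where a joint would pass 70% of its speed; a pose out of reach is approached as far as the arm can. A call is refused whole if a number of a shift passes 50 or a number of a turn 8.59, either way. A call with a gripper value outside its range is refused whole. The fingers move at their own pace and stop on an object; "force" is the grip in N (left out, the last holds). Time passes only in rows, so rows that do not move let the fingers close. It gives the time, the measured TCP pose, the force and the opening at its end, in the units of the state.
- manip.read_state(): the state, without advancing time (a new reading comes with each control period).
- eyes.camera(name): name is "scene" or "top" or "wrist"; returns a dict with "color" (420x560x3 uint8, blue, green, red), "depth" (420x560 float32, mm along the optical axis (not along the pixel's ray), 0 where there is no reading), "vfov" (degrees; the focal length in pixels is half the picture's height over the tangent of half this angle, whatever the lens; pixels are square), "cx", "cy" (the principal point, pixels), "D" ([k1, k2, p1, p2, k3] as OpenCV has them; the pictures are not rectified), "rvec" (rotation vector, rad) and "tvec" (3), from world to camera coordinates, as OpenCV has them. Camera axes: x right, y down, z forward; pixel columns grow to the right and rows downward; lengths in mm; the calibration is good to about 2 mm. A picture is of the moment at which its call begins.
- manip.sign_off(): hands the job in, once; it reports no verdict.
Trained networks look in the newest picture that a camera, given by its name, has taken for a name from the list of things; names that differ only in an ending like _2 or _b are one class to them, and where a whole thing is asked for, a point or a joint stands for the part that bears it (a point fixed in the world has none). Each returns a list of dicts, best first, with "p" (0 to 1); they miss things now and then, are a little off and sometimes report something else, mostly with a low value. They report only what shows in the picture. A call takes as long as a camera call.
- finder.find_in(camera, target): "uv" ([column, row] in pixels, amid what is visible of it).
The state is a dict: "clock": time; "joints": joint angles; "qd": joint speeds; "effort": joint torques, N m; "eef_pos": TCP position; "eef_rot": TCP orientation; "wrist_force": force on the tool from outside, world axes, zero at the start; "moment": the same for the moment, N m; "finger_gap": finger opening in mm.
Only numpy, scipy, OpenCV 4.12 (cv2) and the standard library are available. Lean on these libraries where they do the work, as an engineer would, in place of code of your own. Each camera call takes 0.05 s, during which the arm holds its last target. There are 200 camera calls.

### The job

Take the hanging basket of brackets off the open twin hook and hang it on the other stand's empty twin hook: lay its bar on the bare prongs behind the lips, slide it gently outwards under the lips to the end, and let it down into the notches there. Keep it level, never set it down on the way, never push or press it hard against either stand, and leave the other things on the table where they are; the basket must finally hang still and level, released.

Things in the scene. Friction and masses are not known exactly. Their poses are not given: they have to be found in the camera images.
- grip (a point): Centre of the basket's black plastic grip block, to be grasped from above across its thickness: 14 mm thick along x, 40 long along y, 34 tall, standing on the middle of the hanging bar. Axes as the basket's: y along the bar, z up. Fingers that close along x pass freely between a stand's prongs.
- bar (a point): Middle of the basket's round hanging bar: 10 mm thick, along the basket's y, 123 mm clear between the bail's straps; 145 mm above the tray's underside, 85 above its rim, 21 below grip. Seated in the notches of either stand it is 212 mm above the table.
- basket: The basket, 0.36 to 0.59 kg, origin under its tray's middle. Sheet-steel tray 80 (x) x 136 (y) x 60 mm tall with brackets in it; a rigid bail rises from it: straps at y = +-64 mm and the bar across. On a hook the bail goes round both prongs, the bar above and the tray below them, so it goes on and off only from the free-tip end.
- source_notch (a point): Old stand: midway between its two prongs, at the notch centre, level with the prongs' tops. x points outwards to the free tips, z up. Notches 16 mm wide along x, 8 deep, open above; the tip beyond stands 20 mm above the tops. Lift the bar 30 to 45 mm above the tops, then take it outwards along x; from 75 mm out the tray is clear of the prongs.
- source: Stand with the open hook, on which the basket hangs at first: base plate 150 x 150 mm, two posts, two fixed prongs at y = +-40 mm, each 8 mm wide and 20 tall, tops 215 mm above the table, ending 18 mm beyond the notch centre. Origin on the table, 50 mm inwards of source_notch; same axes.
- landing (a point): New, empty stand: midway between its prongs, level with their tops, where these are bare and the bar can be laid on from above (then its axis is 5 mm above the tops). x points outwards to the free tips, z up. Come in from 170 mm or more out along x, the bar 30 to 45 mm above the tops so as to pass over the lips with the tray below the prongs.
- target: Stand with the retaining hook, built as the other; origin on the table, 215 mm below landing, same axes. Its steel prongs are stiff, so touch them slowly (15 mm/s or less); the pair is pulled out and clamped by an amount that is not measured: the notch centres lie anywhere from 35 to 90 mm from landing along +x, alike on both prongs.
- target_hook (a point): Same point as landing. Shape of each retaining hook: notch 16 mm wide along x, 8 deep; outside it a wall (inner face 8 mm beyond the notch centre, 10 mm thick) up to 20 mm above the tops, and from it a lip back to 12 mm inwards of the centre, its underside 15 mm above the tops. So the bar slides under with 5 mm of play, meets the wall, then goes down 8 mm.
- jar: closed jar, 48 mm across, 65 mm tall, a bystander; origin at its underside or middle. Leave it alone.
- sleeve: upright aluminium sleeve, 44 mm across, 40 mm tall, a bystander; origin at its underside or middle. Leave it alone.
- carton: small cardboard carton 80 x 60 x 50 mm, a bystander; origin at its underside or middle. Leave it alone.
- wrench: wrench lying on the table, a bystander; origin at its underside or middle. Leave it alone.
- screwdriver: screwdriver lying on the table, a bystander; origin at its underside or middle. Leave it alone.
- small_bin: small open grey bin 100 x 80 x 45 mm, a bystander; origin at its underside or middle. Leave it alone.
- hub: dark steel cylinder, 40 mm across, 50 mm tall, a bystander; origin at its underside or middle. Leave it alone.

How it is judged (in metres and radians):
On the way, in this order (a step that is already met when the one before it is completed fails the run):
1. the basket is off the open hook: its bar is more than 60 mm from the source notch, held by the gripper and touching neither stand (distance between bar and source_notch above 0.06 m and contact force between basket and source below 0.05 N and contact force between the fingers and basket above 0.5 N and contact force between basket and target below 0.05 N), for 0.2 s.
2. the bar has been slid to the end and let down into the notches of the retaining hook (z of bar in the frame of landing between -0.008 and -0.0005 m and x of bar in the frame of landing between 0.022 and 0.105 m and y of bar in the frame of landing between -0.018 and 0.018 m), for 0.2 s.
At the end, for the whole second after the job is handed in: The basket hangs on the other stand, released, still and level (0.1 rad), its bar down in both notches under the lips: axis 0.5 to 8 mm below the prongs' tops, 22 to 105 mm out from the landing point, within 18 mm of the middle, square to the prongs within 0.15 rad (all of step 2 and angle between bar's own z axis and vertical below 0.1 rad and contact force between basket and target above 1 N and contact force between the fingers and basket below 0.05 N and linear speed of basket below 0.03 m/s and angle between the x axis of bar and the x axis of landing, either way round below 0.15 rad); the robot touches nothing.
It fails at once if the basket tips more than 0.25 rad (14 degrees) from level (angle between bar's own z axis and vertical above 0.25 rad).
It fails at once if the basket is let down onto the table or anything low (bar lower than 190 mm) (height (world z) of bar below 0.19 m).
It fails at once if the basket is pushed or pressed against the new stand with more than 40 N (contact force between basket and target above 40 N).
It fails at once if the basket is pushed or pulled against the old stand with more than 40 N (contact force between basket and source above 40 N).
It fails at once if a bystander is shifted by more than 20 mm (distance of any of jar, sleeve, carton, wrench, screwdriver, small_bin, hub from where it was at the start of the episode above 0.02 m).
It also fails if it takes over 61 s, if anything falls off the work surface, if the arm or the gripper's body presses on something with over 40 N, if the wrist force passes 120 N, or if a joint passes its speed limit or range.

## Working session

There is one attempt and no reset: what is moved stays moved. The work goes in short steps, Python scripts to look and compute and a tool call to move; the robot and the scene stay as the last step left them, time stands still between calls to the robot, and variables do not carry over. Pictures are saved under pics/ and viewed, about 8 in all and at most 12, crops included, and the job is handed in when it is done.

Besides the shell and the picture viewer there is one more tool, called as name([rows], argument=value, ...), one row to a line, values as JSON. drive_tool: Moves the arm, as the interface text tells. Its arguments: {"type":"object","properties":{"rows":{"type":"array","items":{"type":"object","properties":{"offset":{"type":"array","items":{"type":"number"}},"spin":{"type":"number"},"jaw":{"type":"number"}}}},"force":{"type":"number"}},"required":["rows"]}

```bash
mkdir -p pics
cat > h.py <<'E'
from cell import manip, eyes, finder
import numpy as np, cv2
def cam(n):
    c=eyes.camera(n); h=c["color"].shape[0]; f=h/2/np.tan(np.radians(c["vfov"])/2)
    c["K"]=np.array([[f,0,c["cx"]],[0,f,c["cy"]],[0,0,1]]); c["R"]=cv2.Rodrigues(np.array(c["rvec"],float))[0]; c["t"]=np.array(c["tvec"],float).ravel(); c["D"]=np.array(c["D"],float); return c
def cloud(c):
    h,w=c["depth"].shape; v,u=np.mgrid[:h,:w]
    p=cv2.undistortPoints(np.stack([u.ravel(),v.ravel()],1).astype(np.float64)[:,None],c["K"],c["D"])[:,0]
    d=c["depth"].ravel().astype(float); P=np.c_[p*d[:,None],d]
    W=(P-c["t"])@c["R"]; W[d==0]=np.nan; return W.reshape(h,w,3)
def proj(c,p): return cv2.projectPoints(np.array(p,float).reshape(-1,3),np.array(c["rvec"],float),c["t"],c["K"],c["D"])[0][:,0]
E
python3 - <<'E'
from h import *
print(manip.read_state())
ims=[]
for n in ("scene","top"):
    c=cam(n); W=cloud(c); cv2.imwrite(f"pics/{n}0.png",c["color"]); np.savez(f"{n}0.npz",W=W,c=c["color"])
    print(n,(-c["R"].T@c["t"]).round(),c["K"][0,0])
    for t in ["grip","bar","basket","source","target","landing","target_hook","source_notch","jar","carton","hub","small_bin","sleeve"]:
        for d in finder.find_in(n,t)[:2]:
            u,v=np.round(d["uv"]).astype(int); print(t,round(d["p"],2),u,v,W[v,u].round())
E
```

```text
{'clock': 0.0, 'joints': array([-1.25058832e+00,  3.00459334e-01,  1.52159661e+00, -8.61070815e-06,
        1.32068375e+00, -6.65948966e-02]), 'qd': array([ 5.17035469e-04,  1.53764279e-04,  1.01676510e-04,  1.02724133e-03,
       -2.93496467e-05,  2.11261707e-04]), 'effort': array([-1.23394613e-03, -5.31811130e+01, -3.52735198e+01,  7.07580778e-02,
        2.44371418e-02, -1.32050814e-04]), 'eef_pos': array([ 207.42616803, -509.22002859,  302.08614978]), 'eef_rot': array([-3.14044761e+00, -6.80083760e-05,  3.86805004e-01]), 'wrist_force': array([-0.33175107,  0.39938346,  0.05006532]), 'moment': array([ 0.04519682,  0.00668789, -0.01100335]), 'finger_gap': 93.9799148055723}
scene [1120. -522.  851.] 394.11773548513077
grip 0.93 321 175 [498. 222.  93.]
grip 0.53 348 255 [745.  68.  51.]
bar 0.59 319 178 [504. 207.  93.]
bar 0.43 197 224 [ 346. -145.   13.]
basket 0.81 320 176 [501. 215.  94.]
basket 0.29 112 276 [ 362. -416.   17.]
source 0.57 292 157 [386. 204. 110.]
target 0.92 194 225 [ 521. -238.  204.]
landing 0.82 194 224 [ 521. -237.  206.]
landing 0.24 323 275 [746. -30.  52
[... 339 characters left out ...]
.  30.]
sleeve 0.54 194 227 [ 521. -239.  199.]
top [ 305.    9. 1537.] 522.2600570511567
grip 0.58 203 226 [506. 197. 105.]
bar 0.57 201 224 [513. 205.  92.]
basket 0.91 203 227 [505. 199.  96.]
source 0.91 199 263 [410. 217.   8.]
source 0.36 273 272 [389.  -0.   7.]
target 0.75 335 267 [ 408. -181.   14.]
landing 0.58 334 268 [ 405. -179.    9.]
landing 0.37 135 264 [401. 406.   9.]
target_hook 0.85 335 269 [ 402. -181.   15.]
source_notch 0.74 200 264 [407. 213.  13.]
jar 0.6 273 228 [511.   3.  67.]
carton 0.84 280 153 [738. -12.  48.]
hub 0.55 249 155 [729.  80.  48.]
small_bin 0.91 276 273 [387.  -9.   1.]
small_bin 0.73 410 287 [ 353. -401.   23.]
sleeve 0.66 265 194 [625.  30.  -9.]
```

View pics/scene0.png

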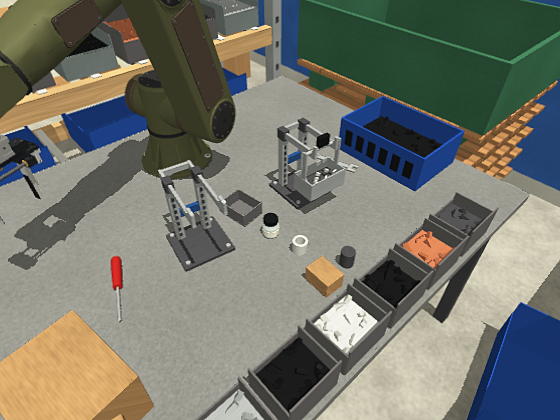

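View pics/top0.png

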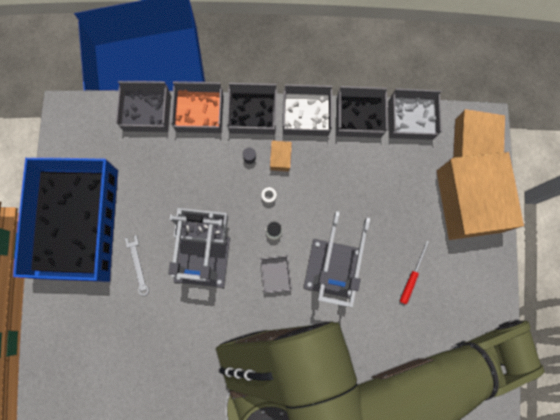

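The scene shows the loaded basket on the source stand (around scene 320,176 / top 203,227). The empty target stand has its prongs running from (340,300) to tips at (336,215) and (367,222) in the top view. Both stands point roughly +x. Next I measure the heights.

Run:
```python
from h import *
a=np.load("top0.npz")
for nm,(u0,u1,v0,v1) in dict(src=(160,240,195,300),tgt=(295,385,200,315)).items():
    W=a["W"][v0:v1,u0:u1]; z=W[...,2]
    for lo,hi in((205,222),(222,232),(232,260)):
        m=(z>lo)&(z<hi); P=W[m]; vv,uu=np.nonzero(m)
        print(nm,lo,hi,len(P)); 
        if len(P): print(np.array2string(np.c_[uu+u0,vv+v0,P.round()][::max(1,len(P)//14)].astype(int)))
s=np.load("scene0.npz")["W"]; 
for nm,(x0,x1,y0,y1) in dict(src=(350,600,120,300),tgt=(250,620,-330,-80)).items():
    m=(s[...,0]>x0)&(s[...,0]<x1)&(s[...,1]>y0)&(s[...,1]<y1)&(s[...,2]>195)&(s[...,2]<270); P=s[m]; vv,uu=np.nonzero(m)
    print("scene",nm,len(P)); print(np.array2string(np.c_[uu,vv,P.round()][::max(1,len(P)//40)].astype(int)))
ims=[]
for n,(u0,u1,v0,v1) in dict(top=(160,385,195,315)).items():
    cv2.imwrite("pics/c1.png",cv2.resize(a["c"][v0:v1,u0:u1],None,fx=3.5,fy=3.5,interpolation=cv2.INTER_CUBIC))
```

```text
src 205 222 723
[[182 212 525 238 218]
 [210 218 511 165 221]
 [205 221 503 178 219]
 [210 223 499 165 215]
 [210 228 486 165 213]
 [209 235 468 167 214]
 [208 242 450 168 215]
 [177 249 430 247 213]
 [174 256 411 253 220]
 [177 262 396 244 219]
 [170 268 381 262 218]
 [170 273 368 261 219]
 [179 275 364 239 212]
 [195 276 363 198 215]
 [206 278 359 170 213]]
src 222 232 137
[[178 210 528 247 231]
 [176 218 508 252 224]
 [195 222 499 202 228]
 [207 259 406 168 223]
 [170 264 391 261 224]
 [203 265 390 177 227]
 [205 266 388 172 223]
 [176 267 384 246 223]
 [201 268 383 182 222]
 [202 269 380 180 222]
 [176 270 376 245 222]
 [201 271 375 182 224]
 [201 272 373 182 225]
 [206 273 371 169 226]
 [200 276 363 184 222]
 [203 277 360 176 225]]
src 232 260 132
[[179 210 527 243 237]
 [181 212 522 238 237]
 [187 215 512 219 253]
 [212 215 517 159 233]
 [194 216 510 202 253]
 [211 216 514 161 235]
 [193 217 508 205 248]
 [202 217 508 182 249]
 [192 218 504 206 254]
 [201 218 506 184 250]
 [193 219 503 205 247]
 [202 219 504 183 242]
 [195 220 501 199 248]
 [191 221 499 211 240]
 [200 221 498 1
[... 2735 characters left out ...]
 [ 169  180  362 -204  222]
 [ 200  181  399 -139  206]
 [ 165  183  363 -217  220]
 [ 202  184  411 -141  205]
 [ 166  186  368 -218  214]
 [ 204  187  426 -145  206]
 [ 168  189  365 -214  200]
 [ 208  190  449 -148  213]
 [ 175  192  403 -214  214]
 [ 208  194  445 -148  196]
 [ 178  196  422 -217  215]
 [ 221  197  514 -154  235]
 [ 214  199  482 -154  208]
 [ 177  201  432 -226  211]
 [ 218  202  506 -158  217]
 [ 180  204  450 -229  215]
 [ 224  205  533 -159  226]
 [ 221  207  517 -159  208]
 [ 187  209  496 -235  235]
 [ 183  211  469 -234  209]
 [ 183  213  463 -232  197]
 [ 184  215  470 -234  196]
 [ 186  218  481 -236  196]
 [ 194  221  522 -237  217]
 [ 193  227  520 -241  198]]
```

View pics/c1.png

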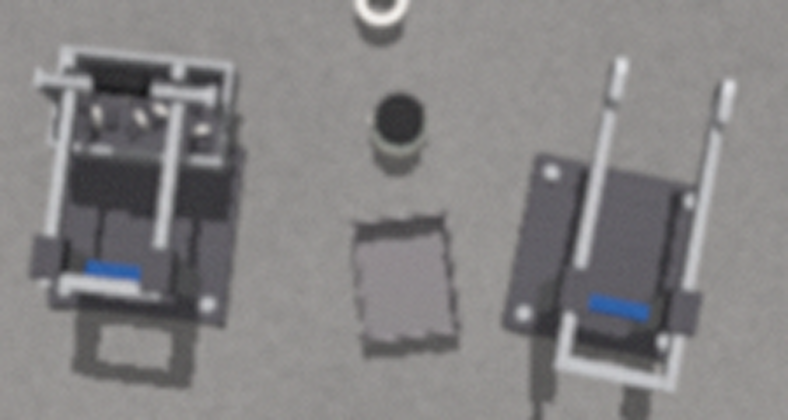

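The crop shows the bar end-on-end from (35,78) to (215,95), with the grip dark behind it. The target lips are at (620,75) and (727,95). Estimates:

| Item | Estimate |
|---|---|
| Grip | ≈ (507,201,233), yaw ≈ -0.11 |
| Target tip midpoint | ≈ (525,-197), yaw ≈ -0.17 |

I rise and turn first, then stop above the target for a close look.

drive_tool([
  {"offset":[0,0,-18],"spin":-7.7,"jaw":94},
  {"offset":[0,0,-18],"spin":-7.7,"jaw":94},
  {"offset":[0,0,-18],"spin":-7.7,"jaw":94},
  {"offset":[0,0,-18],"spin":-7.7,"jaw":94},
  {"offset":[0,0,-18],"spin":-7.7,"jaw":94},
  {"offset":[0,0,-18],"spin":-7.7,"jaw":94},
  {"offset":[0,0,-18],"spin":-7.7,"jaw":94},
  {"offset":[0,0,-18],"spin":-7.6,"jaw":94},
  {"offset":[38,24,0],"spin":0,"jaw":94},
  {"offset":[38,24,0],"spin":0,"jaw":94},
  {"offset":[38,24,0],"spin":0,"jaw":94},
  {"offset":[38,24,0],"spin":0,"jaw":94},
  {"offset":[38,24,0],"spin":0,"jaw":94},
  {"offset":[38,24,0],"spin":0,"jaw":94},
  {"offset":[38,24,0],"spin":0,"jaw":94},
  {"offset":[38,24,0],"spin":0,"jaw":94},
  {"offset":[38,24,0],"spin":0,"jaw":94},
  {"offset":[0,0,0],"spin":0,"jaw":94},
  {"offset":[0,0,0],"spin":0,"jaw":94},
])

```text
clock: 3.3
eef_pos: [460.2, -192.7, 446.5]
eef_rot: [-3.141, 0.0, 1.462]
wrist_force: [0.1, -0.4, -0.7]
finger_gap: 94.3
```

Run:
```python
from h import *
c=cam("wrist"); W=cloud(c); cv2.imwrite("pics/w1.png",c["color"]); np.savez("w1.npz",W=W,c=c["color"],K=c["K"],D=c["D"],r=c["rvec"],t=c["t"])
print(manip.read_state()["eef_pos"],manip.read_state()["eef_rot"],manip.read_state()["wrist_force"],(-c["R"].T@c["t"]).round())
for t in ["target","landing"]:
    for d in finder.find_in("wrist",t)[:2]:
        u,v=np.round(d["uv"]).astype(int); print(t,round(d["p"],2),u,v,W[v,u].round())
z=W[...,2]
for lo,hi in((205,222),(228,245)):
    m=(z>lo)&(z<hi); P=W[m]; vv,uu=np.nonzero(m)
    print(lo,hi,len(P)); print(np.c_[uu,vv,P.round()][::max(1,len(P)//25)].astype(int))
```

```text
[ 459.7369805  -193.49335462  446.62397463] [-3.14144411e+00  1.58881198e-04  1.46054454e+00] [-0.60040723 -1.0069314  -0.11472064] [ 468. -115.  528.]
target 0.58 226 171 [ 383. -185.   12.]
target 0.55 456 29 [730. -20.  50.]
landing 0.87 226 174 [ 382. -191.   10.]
205 222 5991
[[ 154  134  355 -115  220]
 [ 113  140  312 -116  214]
 [ 122  143  320 -120  215]
 [ 175  145  373 -127  219]
 [ 168  147  366 -128  221]
 [ 117  149  313 -125  213]
 [ 243  150  436 -139  215]
 [ 155  152  353 -131  222]
 [ 253  153  445 -143  215]
 [ 343  154  532 -154  214]
 [ 313  156  503 -153  214]
 [ 125  161  317 -137  211]
 [ 122  180  311 -155  213]
 [ 121  198  307 -173  215]
 [ 160  213  343 -193  214]
 [ 158  217  343 -195  221]
 [ 177  220  361 -201  220]
 [ 229  222  410 -213  206]
 [ 220  224  402 -211  215]
 [ 199  226  380 -211  214]
 [ 156  228  338 -207  221]
 [ 234  229  416 -218  214]
 [ 306  230  490 -228  213]
 [ 248  232  430 -223  214]
 [ 178  234  360 -215  221]
 [ 181  237  361 -220  219]]
228 245 619
[[ 320  154  507 -150  231]
 [ 323  156  509 -151  236]
 [ 347  156  532 -154  232]
 [ 338  157  523 -154  234]
 [ 328  158  514 -154  233]
 [ 352  158  535 -156  235]
 [ 342  159  526 -156  236]
 [ 332  160  518 -156  234]
 [ 322  161  508 -156  235]
 [ 346  161  530 -158  235]
 [ 336  162  521 -158  233]
 [ 326  163  512 -158  235]
 [ 350  163  534 -160  234]
 [ 345  165  529 -162  234]
 [ 318  237  500 -230  232]
 [ 312  238  494 -229  234]
 [ 336  238  517 -233  232]
 [ 329  239  510 -232  235]
 [ 322  240  503 -232  235]
 [ 314  241  495 -232  235]
 [ 338  241  519 -235  234]
 [ 330  242  511 -235  234]
 [ 323  243  504 -236  234]
 [ 316  244  497 -235  235]
 [ 340  244  520 -238  234]
 [ 336  245  516 -239  234]]
```

View pics/w1.png

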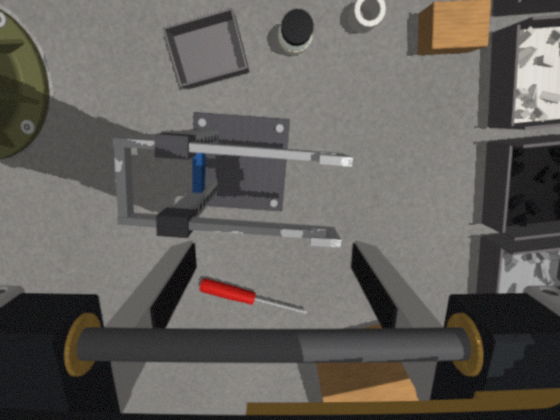

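The wrist view shows the target's lips clearly at (335,160) and (325,241), with the prongs running back to the posts at (175,145) and (175,222). I fit them in the next script and move over the basket now.

drive_tool([
  {"offset":[44,0,0],"spin":0,"jaw":94},
  {"offset":[44,0,0],"spin":0,"jaw":94},
  {"offset":[44,0,0],"spin":0,"jaw":94},
  {"offset":[44,0,0],"spin":0,"jaw":94},
  {"offset":[44,0,0],"spin":0,"jaw":94},
  {"offset":[44,1,0],"spin":0,"jaw":94},
  {"offset":[44,1,0],"spin":0,"jaw":94},
  {"offset":[44,1,0],"spin":0,"jaw":94},
  {"offset":[44,1,0],"spin":0,"jaw":94},
  {"offset":[0,0,0],"spin":0,"jaw":94},
  {"offset":[0,0,0],"spin":0,"jaw":94},
])

```text
clock: 4.55
eef_pos: [507.8, 199.4, 446.4]
eef_rot: [-3.141, 0.0, 1.46]
wrist_force: [0.5, 0.3, 0.2]
finger_gap: 94.0
```

Run:
```python
from h import *
a=np.load("w1.npz"); W=a["W"]; z=W[...,2]; x=W[...,0]; y=W[...,1]
near=(y>-270)&(y<-100)&(x<560)
for nm,m in dict(lipL=near&(z>229)&(z<240)&(y>-195),lipR=near&(z>229)&(z<240)&(y<-195)).items():
    print(nm,cv2.minAreaRect(W[m][:,:2].astype(np.float32)),W[m].mean(0).round(1))
for nm,m in dict(prL=near&(abs(z-215)<3)&(x>395)&(x<490)&(y>-185),prR=near&(abs(z-215)<3)&(x>395)&(x<475)&(y<-195)).items():
    P=W[m]; print(nm,np.polyfit(P[:,0],P[:,1],1),np.median(P[:,2]),"y@450",np.polyval(np.polyfit(P[:,0],P[:,1],1),450))
m=(z>3)&(z<16)&(x>330)&(x<500)&(y>-290)&(y<-70); vv,uu=np.nonzero(m); print("plate",cv2.minAreaRect(W[m][:,:2].astype(np.float32)),W[m][:,2].mean())
c=cam("wrist"); W=cloud(c); z=W[...,2]; x=W[...,0]; y=W[...,1]; cv2.imwrite("pics/w2.png",c["color"])
print(manip.read_state()["eef_pos"],manip.read_state()["eef_rot"])
for t in ["grip","bar"]:
    for d in finder.find_in("wrist",t)[:2]:
        u,v=np.round(d["uv"]).astype(int); print(t,round(d["p"],2),u,v,W[v,u].round())
near=(x>450)&(x<560)&(y>130)&(y<275)
for nm,m in dict(grip=near&(z>244)&(z<258)).items():
    print(nm,cv2.minAreaRect(W[m][:,:2].astype(np.float32)),W[m].mean(0).round(1),m.sum())
for nm,m in dict(tips=near&(z>230)&(z<239)).items():
    P=W[m]; print(nm,P[::max(1,len(P)//12)].round())
m=near&(z>208)&(z<220); P=W[m]; Q=P[(P[:,0]>495)&(P[:,0]<520)]; print("bar",len(Q),Q[::max(1,len(Q)//20)].round())
for lo,hi in((150,185),(225,265)):
    m=(abs(z-215)<3)&(x>400)&(x<490)&(y>lo)&(y<hi); P=W[m]; print("srcprong",np.polyfit(P[:,0],P[:,1],1),P[:,1].mean())
```

```text
lipL ((520.8126831054688, -155.93182373046875), (8.062531471252441, 30.30750846862793), 79.75796508789062) [ 520.5 -155.7  234.5]
lipR ((506.1921081542969, -234.5819854736328), (8.714303970336914, 30.329893112182617), 79.23526000976562) [ 506.  -234.   234.1]
prL [ -0.18629022 -58.92008184] 214.694198138346 y@450 -142.75068188540916
prR [  -0.18536128 -140.50393787] 214.5602706437338 y@450 -223.91651422835025
plate ((415.4796142578125, -166.7398681640625), (184.69142150878906, 150.65904235839844), 88.35814666748047) 11.64913477350071
[507.79284943 198.7001229  446.62892493] [-3.14153972e+00  2.96294464e-04  1.45907507e+00]
grip 0.91 277 182 [513. 223. 242.]
bar 0.87 273 178 [509. 224. 222.]
grip ((508.50714111328125, 203.6673583984375), (40.06179428100586, 13.97884750366211), 85.30790710449219) [508.6 204.5 249.3] 664
tips [[520. 247. 234.]
 [526. 245. 235.]
 [523. 244. 235.]
 [520. 242. 235.]
 [526. 241. 234.]
 [522. 239. 235.]
 [514. 223. 233.]
 [517. 222. 237.]
 [518. 166. 234.]
 [516. 165. 235.]
 [514. 163. 235.]
 [521. 161. 235.]
 [519. 159. 235.]]
bar 1008 [[509. 270. 209.]
 [516. 267. 216.]
 [516. 263. 216.]
 [515. 259. 216.]
 [515. 254. 216.]
 [511. 250. 216.]
 [511. 247. 217.]
 [498. 245. 214.]
 [510. 242. 216.]
 [510. 239. 217.]
 [510. 234. 216.]
 [510. 230. 218.]
 [510. 225. 216.]
 [506. 170. 216.]
 [496. 167. 214.]
 [506. 163. 217.]
 [500. 157. 212.]
 [499. 151. 213.]
 [503. 147. 217.]
 [505. 142. 216.]
 [502. 137. 215.]]
srcprong [-8.09361053e-02  2.05067635e+02] 169.04778368739613
srcprong [-7.61958835e-02  2.82944597e+02] 248.95653931171321
```

View pics/w2.png

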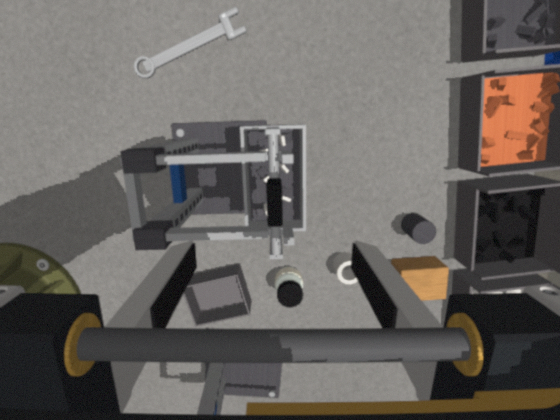

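The grip is at (275,200) in the wrist view. It measures (508.5, 203.7), 40 x 14 mm, yaw -0.08, which matches the source prongs. The target notch midpoint is ≈ (510.5,-194.7), yaw -0.184. I descend and grasp.

drive_tool([
  {"offset":[5,0,20],"spin":-1.8,"jaw":94},
  {"offset":[0,0,30],"spin":0,"jaw":94},
  {"offset":[0,0,30],"spin":0,"jaw":94},
  {"offset":[0,0,22],"spin":0,"jaw":94},
  {"offset":[0,0,15],"spin":0,"jaw":94},
  {"offset":[0,0,10],"spin":0,"jaw":94},
  {"offset":[0,0,5],"spin":0,"jaw":94},
  {"offset":[0,0,0],"spin":0,"jaw":60},
  {"offset":[0,0,0],"spin":0,"jaw":40},
  {"offset":[0,0,0],"spin":0,"jaw":26},
  {"offset":[0,0,0],"spin":0,"jaw":22},
  {"offset":[0,0,0],"spin":0,"jaw":18},
  {"offset":[0,0,0],"spin":0,"jaw":16},
  {"offset":[0,0,0],"spin":0,"jaw":14},
  {"offset":[0,0,0],"spin":0,"jaw":10},
  {"offset":[0,0,0],"spin":0,"jaw":8},
  {"offset":[0,0,0],"spin":0,"jaw":8},
  {"offset":[0,0,0],"spin":0,"jaw":8},
], force=45)

```text
clock: 6.5
eef_pos: [508.2, 204.8, 314.7]
eef_rot: [3.141, -0.0, 1.492]
wrist_force: [1.2, -0.8, 0.3]
finger_gap: 13.9
```

drive_tool([
  {"offset":[0,0,-2],"spin":0,"jaw":8},
  {"offset":[0,0,-3],"spin":0,"jaw":8},
  {"offset":[0,0,-4],"spin":0,"jaw":8},
  {"offset":[0,0,-5],"spin":0,"jaw":8},
  {"offset":[0,0,-6],"spin":0,"jaw":8},
  {"offset":[0,0,-6],"spin":0,"jaw":8},
  {"offset":[0,0,-6],"spin":0,"jaw":8},
  {"offset":[0,0,-5],"spin":0,"jaw":8},
  {"offset":[0,0,-3],"spin":0,"jaw":8},
  {"offset":[0,0,0],"spin":0,"jaw":8},
  {"offset":[0,0,0],"spin":0,"jaw":8},
])

```text
clock: 7.6
eef_pos: [508.1, 204.8, 354.4]
eef_rot: [-3.141, 0.0, 1.492]
wrist_force: [0.3, -0.1, -5.1]
finger_gap: 14.0
```

drive_tool([
  {"offset":[0,4,0],"spin":0,"jaw":8},
  {"offset":[0,8,0],"spin":0,"jaw":8},
  {"offset":[0,12,0],"spin":0,"jaw":8},
  {"offset":[0,16,0],"spin":0,"jaw":8},
  {"offset":[0,18,0],"spin":0,"jaw":8},
  {"offset":[0,18,0],"spin":0,"jaw":8},
  {"offset":[0,16,0],"spin":0,"jaw":8},
  {"offset":[0,12,0],"spin":0,"jaw":8},
  {"offset":[0,9,0],"spin":0,"jaw":8},
  {"offset":[0,5,0],"spin":0,"jaw":8},
  {"offset":[0,2,0],"spin":0,"jaw":8},
  {"offset":[0,0,0],"spin":0,"jaw":8},
  {"offset":[0,0,0],"spin":0,"jaw":8},
  {"offset":[0,0,0],"spin":0,"jaw":8},
])

```text
clock: 9.0
eef_pos: [627.5, 195.4, 354.9]
eef_rot: [3.141, -0.0, 1.492]
wrist_force: [0.2, -0.1, -4.8]
finger_gap: 13.9
```

drive_tool([
  {"offset":[-5,0,0],"spin":0,"jaw":8},
  {"offset":[-12,0,0],"spin":0,"jaw":8},
  {"offset":[-20,1,0],"spin":0,"jaw":8},
  {"offset":[-26,1,0],"spin":0,"jaw":8},
  {"offset":[-30,1,0],"spin":0,"jaw":8},
  {"offset":[-30,1,0],"spin":0,"jaw":8},
  {"offset":[-30,1,0],"spin":0,"jaw":8},
  {"offset":[-30,1,0],"spin":0,"jaw":8},
  {"offset":[-30,1,0],"spin":0,"jaw":8},
  {"offset":[-30,1,0],"spin":0,"jaw":8},
  {"offset":[-30,1,0],"spin":0,"jaw":8},
  {"offset":[-30,1,0],"spin":0,"jaw":8},
  {"offset":[-30,1,0],"spin":0,"jaw":8},
  {"offset":[-26,1,0],"spin":0,"jaw":8},
  {"offset":[-20,1,0],"spin":0,"jaw":8},
  {"offset":[-14,1,0],"spin":0,"jaw":8},
  {"offset":[-9,0,0],"spin":0,"jaw":8},
  {"offset":[-5,0,0],"spin":0,"jaw":8},
  {"offset":[-2,0,0],"spin":0,"jaw":8},
])

```text
clock: 10.9
eef_pos: [609.3, -213.5, 354.6]
eef_rot: [-3.142, -0.0, 1.492]
wrist_force: [0.3, 0.7, -5.2]
finger_gap: 13.4
```

drive_tool([
  {"offset":[0,0,0],"spin":1,"jaw":8},
  {"offset":[0,0,0],"spin":2,"jaw":8},
  {"offset":[0,0,0],"spin":2,"jaw":8},
  {"offset":[0,0,0],"spin":1,"jaw":8},
  {"offset":[0,0,0],"spin":0,"jaw":8},
  {"offset":[0,0,0],"spin":0,"jaw":8},
  {"offset":[0,0,0],"spin":0,"jaw":8},
])

```text
clock: 11.6
eef_pos: [609.4, -213.4, 354.6]
eef_rot: [-3.142, -0.0, 1.387]
wrist_force: [0.1, 0.0, -5.0]
finger_gap: 13.4
```

Run:
```python
from h import *
s=manip.read_state(); print(s["eef_pos"],s["eef_rot"],s["wrist_force"])
c=cam("wrist"); W=cloud(c); z=W[...,2]; x=W[...,0]; y=W[...,1]; cv2.imwrite("pics/w3.png",c["color"])
near=(y>-270)&(y<-100)&(x<560)
for nm,m in dict(lipL=near&(z>229)&(z<240)&(y>-195),lipR=near&(z>229)&(z<240)&(y<-195)).items():
    print(nm,cv2.minAreaRect(W[m][:,:2].astype(np.float32)),W[m].mean(0).round(1))
n2=(x>580)&(x<640)&(y>-300)&(y<-130)
m=n2&(z>248)&(z<264); P=W[m]; print("bar",len(P),np.polyfit(P[:,1],P[:,0],1),np.polyval(np.polyfit(P[:,1],P[:,0],1),-212),P[::max(1,len(P)//16)].round())
```

```text
[ 609.38307231 -213.37191138  354.64034311] [-3.14155251e+00 -5.67648821e-05  1.38738644e+00] [ 7.99398106e-02  4.02237443e-04 -5.04276811e+00]
lipL ((520.6731567382812, -156.4044647216797), (8.13183307647705, 30.99777603149414), 80.7742919921875) [ 521.5 -156.3  234.4]
lipR ((506.2500305175781, -234.7587890625), (9.236963272094727, 31.103839874267578), 79.10354614257812) [ 507.  -234.2  233.9]
bar 1860 [1.81959366e-01 6.47904803e+02] 609.3294172677889 [[ 614. -148.  253.]
 [ 621. -151.  256.]
 [ 613. -153.  256.]
 [ 615. -157.  254.]
 [ 620. -161.  256.]
 [ 613. -164.  252.]
 [ 617. -168.  257.]
 [ 621. -172.  254.]
 [ 616. -175.  256.]
 [ 616. -179.  256.]
 [ 617. -184.  256.]
 [ 610. -188.  255.]
 [ 612. -192.  256.]
 [ 610. -195.  260.]
 [ 625. -206.  263.]
 [ 601. -259.  257.]
 [ 602. -266.  255.]]
```

View pics/w3.png

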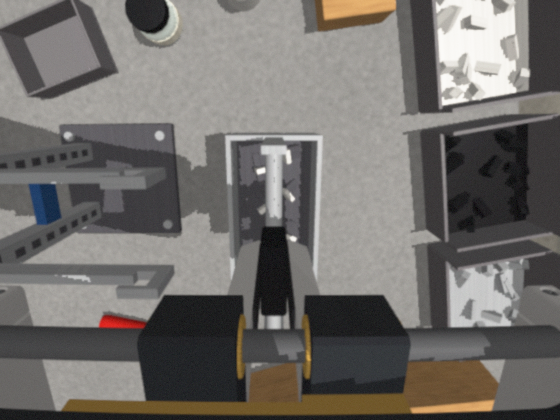

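The wrist view shows the basket held level, with the bar from (275,150) to (275,320). It hangs 100 mm out, in line with the prongs (lips at (160,178) and (150,285)), and the bar axis is 37 mm above the tops. I move in to 30 mm behind the notch.

drive_tool([
  {"offset":[0,-4,0],"spin":0,"jaw":8},
  {"offset":[0,-8,0],"spin":0,"jaw":8},
  {"offset":[0,-11,0],"spin":0,"jaw":8},
  {"offset":[0,-12,0],"spin":0,"jaw":8},
  {"offset":[0,-12,0],"spin":0,"jaw":8},
  {"offset":[0,-12,0],"spin":0,"jaw":8},
  {"offset":[0,-12,0],"spin":0,"jaw":8},
  {"offset":[0,-12,0],"spin":0,"jaw":8},
  {"offset":[0,-12,0],"spin":0,"jaw":8},
  {"offset":[0,-12,0],"spin":0,"jaw":8},
  {"offset":[0,-10,0],"spin":0,"jaw":8},
  {"offset":[0,-7,0],"spin":0,"jaw":8},
  {"offset":[0,-4,0],"spin":0,"jaw":8},
  {"offset":[0,-2,0],"spin":0,"jaw":8},
  {"offset":[0,0,0],"spin":0,"jaw":8},
  {"offset":[0,0,0],"spin":0,"jaw":8},
  {"offset":[0,0,0],"spin":0,"jaw":8},
])

```text
clock: 13.35
eef_pos: [481.8, -189.8, 354.5]
eef_rot: [-3.141, -0.0, 1.387]
wrist_force: [-0.8, -0.3, -4.8]
finger_gap: 13.7
```

Run:
```python
from h import *
s=manip.read_state(); print(s["eef_pos"],s["eef_rot"],s["wrist_force"])
c=cam("wrist"); W=cloud(c); z=W[...,2]; x=W[...,0]; y=W[...,1]; cv2.imwrite("pics/w4.png",c["color"])
e=np.array([.983,-.183,0]); n=np.array([.183,.983,0]); a=W@e-537.6; b=W@n+98.3
m=(a>-80)&(a<40)&(abs(b)<90)&(z>225)&(z<262); 
for lo,hi in((229,240),(245,262)):
    q=m&(z>lo)&(z<hi); print(lo,q.sum(),[np.percentile(k[q],[3,50,97]).round(1) for k in(a,b,z)])
q=m&(z>245)&(abs(b)>25); print("bar",np.polyfit(b[q],a[q],1).round(3),np.polyfit(b[q],z[q],1).round(3),np.percentile(z[q],95))
```

```text
[ 481.75408865 -189.77149445  354.4661282 ] [-3.14132513e+00 -9.29600010e-05  1.38692760e+00] [-0.82580933 -0.29474333 -4.78423596]
229 932 [array([-29.5,   4.8,  17.2]), array([-63.3,  38.8,  44.1]), array([230.5, 234.6, 236. ])]
245 1795 [array([-35.6, -29.5, -24. ]), array([-51.1,  39.4,  64.2]), array([251.9, 255.9, 260.1])]
bar [-1.0000e-03 -2.9747e+01] [5.00000e-03 2.55276e+02] 257.17508319126495
```

View pics/w4.png

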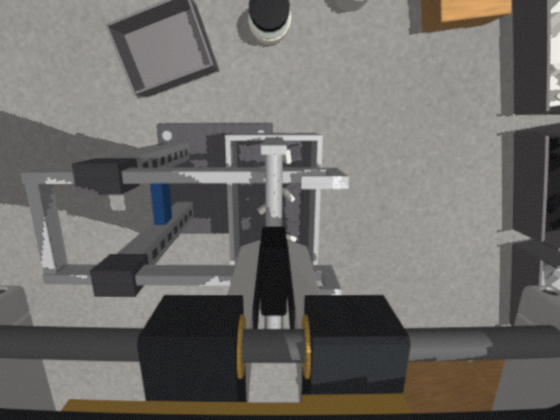

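The picture shows the bar at (275,150)-(275,320), behind the lips at (325,180) and (325,278). It measures 29.7 mm inwards of the notch, square and centred. I lower it, ending slowly.

drive_tool([
  {"offset":[0,0,3],"spin":0,"jaw":8},
  {"offset":[0,0,5],"spin":0,"jaw":8},
  {"offset":[0,0,6],"spin":0,"jaw":8},
  {"offset":[0,0,5],"spin":0,"jaw":8},
  {"offset":[0,0,3],"spin":0,"jaw":8},
  {"offset":[0,0,2],"spin":0,"jaw":8},
  {"offset":[0,0,1],"spin":0,"jaw":8},
  {"offset":[0,0,1],"spin":0,"jaw":8},
  {"offset":[0,0,1],"spin":0,"jaw":8},
  {"offset":[0,0,1],"spin":0,"jaw":8},
  {"offset":[0,0,0],"spin":0,"jaw":8},
  {"offset":[0,0,0],"spin":0,"jaw":8},
])

```text
clock: 14.6
eef_pos: [481.6, -189.7, 326.7]
eef_rot: [3.142, 0.0, 1.387]
wrist_force: [0.7, -0.1, -5.2]
finger_gap: 13.6
```

drive_tool([
  {"offset":[0,0,0.5],"spin":0,"jaw":8},
  {"offset":[0,0,0.5],"spin":0,"jaw":8},
  {"offset":[0,0,0],"spin":0,"jaw":8},
  {"offset":[0,0,0],"spin":0,"jaw":8},
])

```text
clock: 15.0
eef_pos: [481.6, -189.7, 325.6]
eef_rot: [-3.142, -0.0, 1.387]
wrist_force: [-0.2, 0.8, -6.2]
finger_gap: 13.6
```

drive_tool([
  {"offset":[0,0,0.5],"spin":0,"jaw":8},
  {"offset":[0,0,0.5],"spin":0,"jaw":8},
  {"offset":[0,0,0],"spin":0,"jaw":8},
  {"offset":[0,0,0],"spin":0,"jaw":8},
])

```text
clock: 15.4
eef_pos: [481.6, -189.7, 324.6]
eef_rot: [-3.142, 0.0, 1.387]
wrist_force: [0.5, 0.1, -5.8]
finger_gap: 13.7
```

drive_tool([
  {"offset":[0,0,0.5],"spin":0,"jaw":8},
  {"offset":[0,0,0.5],"spin":0,"jaw":8},
  {"offset":[0,0,0],"spin":0,"jaw":8},
  {"offset":[0,0,0],"spin":0,"jaw":8},
])

```text
clock: 15.8
eef_pos: [481.6, -189.7, 323.6]
eef_rot: [-3.142, 0.0, 1.387]
wrist_force: [-0.1, -0.5, -5.4]
finger_gap: 14.1
```

drive_tool([
  {"offset":[0,0,0.4],"spin":0,"jaw":8},
  {"offset":[0,0,0],"spin":0,"jaw":8},
  {"offset":[0,0,0],"spin":0,"jaw":8},
])

```text
clock: 16.1
eef_pos: [481.6, -189.7, 323.2]
eef_rot: [-3.142, -0.0, 1.387]
wrist_force: [-0.1, -0.9, -5.3]
finger_gap: 13.7
```

drive_tool([
  {"offset":[0,0,0.4],"spin":0,"jaw":8},
  {"offset":[0,0,0],"spin":0,"jaw":8},
  {"offset":[0,0,0],"spin":0,"jaw":8},
])

```text
clock: 16.4
eef_pos: [481.6, -189.7, 322.8]
eef_rot: [-3.142, 0.0, 1.387]
wrist_force: [-0.3, -0.9, -4.9]
finger_gap: 13.6
```

drive_tool([
  {"offset":[0,0,0.4],"spin":0,"jaw":8},
  {"offset":[0,0,0],"spin":0,"jaw":8},
  {"offset":[0,0,0],"spin":0,"jaw":8},
])

```text
clock: 16.7
eef_pos: [481.6, -189.7, 322.7]
eef_rot: [3.141, 0.0, 1.387]
wrist_force: [-1.1, 1.1, -1.9]
finger_gap: 13.9
```

drive_tool([
  {"offset":[0,0,0.3],"spin":0,"jaw":8},
  {"offset":[0,0,0],"spin":0,"jaw":8},
  {"offset":[0,0,0],"spin":0,"jaw":8},
])

```text
clock: 17.0
eef_pos: [481.6, -189.7, 322.6]
eef_rot: [3.141, 0.0, 1.387]
wrist_force: [-3.6, 0.8, 3.9]
finger_gap: 13.4
```

Contact is at TCP z = 322.7, as predicted. I raise 1.2 mm to take the load off and slide outwards at 10 mm/s.

drive_tool([
  {"offset":[0,0,-0.6],"spin":0,"jaw":8},
  {"offset":[0,0,-0.6],"spin":0,"jaw":8},
  {"offset":[0,1,0],"spin":0,"jaw":8},
  {"offset":[0,1,0],"spin":0,"jaw":8},
  {"offset":[0,1,0],"spin":0,"jaw":8},
  {"offset":[0,1,0],"spin":0,"jaw":8},
  {"offset":[0,1,0],"spin":0,"jaw":8},
  {"offset":[0,1,0],"spin":0,"jaw":8},
  {"offset":[0,1,0],"spin":0,"jaw":8},
  {"offset":[0,1,0],"spin":0,"jaw":8},
  {"offset":[0,1,0],"spin":0,"jaw":8},
  {"offset":[0,1,0],"spin":0,"jaw":8},
  {"offset":[0,1,0],"spin":0,"jaw":8},
  {"offset":[0,1,0],"spin":0,"jaw":8},
  {"offset":[0,1,0],"spin":0,"jaw":8},
  {"offset":[0,1,0],"spin":0,"jaw":8},
  {"offset":[0,0,0],"spin":0,"jaw":8},
])

```text
clock: 18.7
eef_pos: [495.4, -192.3, 323.3]
eef_rot: [3.142, 0.0, 1.387]
wrist_force: [0.5, -0.2, -5.1]
finger_gap: 13.8
```

drive_tool([
  {"offset":[0,1,0],"spin":0,"jaw":8},
  {"offset":[0,1,0],"spin":0,"jaw":8},
  {"offset":[0,1,0],"spin":0,"jaw":8},
  {"offset":[0,1,0],"spin":0,"jaw":8},
  {"offset":[0,1,0],"spin":0,"jaw":8},
  {"offset":[0,1,0],"spin":0,"jaw":8},
  {"offset":[0,1,0],"spin":0,"jaw":8},
  {"offset":[0,1,0],"spin":0,"jaw":8},
  {"offset":[0,1,0],"spin":0,"jaw":8},
  {"offset":[0,1,0],"spin":0,"jaw":8},
  {"offset":[0,1,0],"spin":0,"jaw":8},
  {"offset":[0,1,0],"spin":0,"jaw":8},
  {"offset":[0,1,0],"spin":0,"jaw":8},
  {"offset":[0,1,0],"spin":0,"jaw":8},
  {"offset":[0,0,0],"spin":0,"jaw":8},
  {"offset":[0,0,0],"spin":0,"jaw":8},
])

```text
clock: 20.3
eef_pos: [509.1, -194.9, 323.3]
eef_rot: [-3.142, 0.0, 1.387]
wrist_force: [0.4, 0.7, -5.8]
finger_gap: 13.7
```

drive_tool([
  {"offset":[0,0.5,0],"spin":0,"jaw":8},
  {"offset":[0,0.5,0],"spin":0,"jaw":8},
  {"offset":[0,0.5,0],"spin":0,"jaw":8},
  {"offset":[0,0,0],"spin":0,"jaw":8},
  {"offset":[0,0,0],"spin":0,"jaw":8},
])

```text
clock: 20.8
eef_pos: [510.6, -195.1, 323.4]
eef_rot: [-3.142, -0.0, 1.387]
wrist_force: [1.3, -0.2, -5.3]
finger_gap: 14.0
```

Now at about notch -0.2 by estimate. I creep on to feel for the wall.

drive_tool([
  {"offset":[0,0.5,0],"spin":0,"jaw":8},
  {"offset":[0,0.5,0],"spin":0,"jaw":8},
  {"offset":[0,0.5,0],"spin":0,"jaw":8},
  {"offset":[0,0,0],"spin":0,"jaw":8},
  {"offset":[0,0,0],"spin":0,"jaw":8},
])

```text
clock: 21.3
eef_pos: [512.0, -195.4, 323.3]
eef_rot: [-3.142, -0.0, 1.387]
wrist_force: [0.0, -0.0, -5.5]
finger_gap: 13.9
```

drive_tool([
  {"offset":[0,0.4,0],"spin":0,"jaw":8},
  {"offset":[0,0.4,0],"spin":0,"jaw":8},
  {"offset":[0,0,0],"spin":0,"jaw":8},
  {"offset":[0,0,0],"spin":0,"jaw":8},
])

```text
clock: 21.7
eef_pos: [512.8, -195.6, 323.3]
eef_rot: [-3.142, 0.0, 1.387]
wrist_force: [-0.6, -0.2, -5.1]
finger_gap: 13.6
```

drive_tool([
  {"offset":[0,0.4,0],"spin":0,"jaw":8},
  {"offset":[0,0,0],"spin":0,"jaw":8},
  {"offset":[0,0,0],"spin":0,"jaw":8},
])

```text
clock: 22.0
eef_pos: [513.2, -195.6, 323.3]
eef_rot: [-3.142, -0.0, 1.387]
wrist_force: [0.2, -0.5, -5.8]
finger_gap: 13.5
```

drive_tool([
  {"offset":[0,0.4,0],"spin":0,"jaw":8},
  {"offset":[0,0,0],"spin":0,"jaw":8},
  {"offset":[0,0,0],"spin":0,"jaw":8},
])

```text
clock: 22.3
eef_pos: [513.6, -195.7, 323.3]
eef_rot: [-3.142, 0.0, 1.387]
wrist_force: [-0.0, 0.1, -5.2]
finger_gap: 13.8
```

drive_tool([
  {"offset":[0,0.4,0],"spin":0,"jaw":8},
  {"offset":[0,0,0],"spin":0,"jaw":8},
  {"offset":[0,0,0],"spin":0,"jaw":8},
])

```text
clock: 22.6
eef_pos: [513.9, -195.8, 323.3]
eef_rot: [-3.141, 0.0, 1.387]
wrist_force: [-2.5, 0.7, -3.6]
finger_gap: 13.7
```

drive_tool([
  {"offset":[0,0.4,0],"spin":0,"jaw":8},
  {"offset":[0,0,0],"spin":0,"jaw":8},
  {"offset":[0,0,0],"spin":0,"jaw":8},
])

```text
clock: 22.9
eef_pos: [514.0, -195.8, 323.3]
eef_rot: [-3.14, -0.0, 1.387]
wrist_force: [-6.0, 1.2, -3.0]
finger_gap: 14.1
```

The wall is felt exactly where notch +3 should be. I back off 2.8 mm and lower into the notches.

drive_tool([
  {"offset":[0,-0.9,0],"spin":0,"jaw":8},
  {"offset":[0,-0.9,0],"spin":0,"jaw":8},
  {"offset":[0,-1,0],"spin":0,"jaw":8},
  {"offset":[0,0,0.5],"spin":0,"jaw":8},
  {"offset":[0,0,0.5],"spin":0,"jaw":8},
  {"offset":[0,0,0.5],"spin":0,"jaw":8},
  {"offset":[0,0,0],"spin":0,"jaw":8},
  {"offset":[0,0,0],"spin":0,"jaw":8},
])

```text
clock: 23.7
eef_pos: [511.7, -195.3, 321.8]
eef_rot: [3.142, -0.0, 1.387]
wrist_force: [-0.1, 0.5, -5.1]
finger_gap: 13.3
```

drive_tool([
  {"offset":[0,0,0.5],"spin":0,"jaw":8},
  {"offset":[0,0,0.5],"spin":0,"jaw":8},
  {"offset":[0,0,0],"spin":0,"jaw":8},
])

```text
clock: 24.0
eef_pos: [511.6, -195.3, 320.8]
eef_rot: [-3.141, -0.0, 1.387]
wrist_force: [-0.1, 0.1, -6.1]
finger_gap: 13.8
```

Free below the prong tops, so it is in the notch. I continue down to just above the bottom.

drive_tool([
  {"offset":[0,0,1],"spin":0,"jaw":8},
  {"offset":[0,0,1],"spin":0,"jaw":8},
  {"offset":[0,0,1],"spin":0,"jaw":8},
  {"offset":[0,0,1],"spin":0,"jaw":8},
  {"offset":[0,0,0.8],"spin":0,"jaw":8},
  {"offset":[0,0,0.4],"spin":0,"jaw":8},
  {"offset":[0,0,0],"spin":0,"jaw":8},
  {"offset":[0,0,0],"spin":0,"jaw":8},
])

```text
clock: 24.8
eef_pos: [511.7, -195.3, 315.7]
eef_rot: [3.141, -0.0, 1.387]
wrist_force: [-0.4, 0.5, -5.3]
finger_gap: 13.6
```

drive_tool([
  {"offset":[0,0,0.4],"spin":0,"jaw":8},
  {"offset":[0,0,0],"spin":0,"jaw":8},
  {"offset":[0,0,0],"spin":0,"jaw":8},
])

```text
clock: 25.1
eef_pos: [511.6, -195.3, 315.3]
eef_rot: [3.142, -0.0, 1.387]
wrist_force: [-0.1, 0.5, -5.3]
finger_gap: 13.8
```

drive_tool([
  {"offset":[0,0,0.4],"spin":0,"jaw":8},
  {"offset":[0,0,0],"spin":0,"jaw":8},
  {"offset":[0,0,0],"spin":0,"jaw":8},
])

```text
clock: 25.4
eef_pos: [511.6, -195.3, 314.8]
eef_rot: [-3.142, -0.0, 1.387]
wrist_force: [-0.2, 0.2, -6.0]
finger_gap: 13.4
```

drive_tool([
  {"offset":[0,0,0.3],"spin":0,"jaw":8},
  {"offset":[0,0,0],"spin":0,"jaw":8},
  {"offset":[0,0,0],"spin":0,"jaw":8},
])

```text
clock: 25.7
eef_pos: [511.7, -195.3, 314.7]
eef_rot: [3.141, 0.0, 1.387]
wrist_force: [-1.7, 0.5, -2.2]
finger_gap: 13.6
```

drive_tool([
  {"offset":[0,0,0.1],"spin":0,"jaw":8},
  {"offset":[0,0,0],"spin":0,"jaw":8},
  {"offset":[0,0,0],"spin":0,"jaw":8},
])

```text
clock: 26.0
eef_pos: [511.6, -195.3, 314.7]
eef_rot: [3.141, 0.0, 1.387]
wrist_force: [-2.4, 1.0, -0.2]
finger_gap: 13.8
```

Seated: the weight is off the wrist at TCP z = 314.7, the same as on the old hook. I release gently and rise.

drive_tool([
  {"offset":[0,0,0],"spin":0,"jaw":14},
  {"offset":[0,0,0],"spin":0,"jaw":16},
  {"offset":[0,0,0],"spin":0,"jaw":20},
  {"offset":[0,0,0],"spin":0,"jaw":30},
  {"offset":[0,0,0],"spin":0,"jaw":45},
  {"offset":[0,0,0],"spin":0,"jaw":60},
  {"offset":[0,0,0],"spin":0,"jaw":60},
  {"offset":[0,0,-4],"spin":0,"jaw":60},
  {"offset":[0,0,-8],"spin":0,"jaw":60},
  {"offset":[0,0,-15],"spin":0,"jaw":60},
  {"offset":[0,0,-20],"spin":0,"jaw":60},
  {"offset":[0,0,-25],"spin":0,"jaw":60},
  {"offset":[0,0,-25],"spin":0,"jaw":60},
  {"offset":[0,0,-20],"spin":0,"jaw":60},
  {"offset":[0,0,-13],"spin":0,"jaw":60},
  {"offset":[0,0,0],"spin":0,"jaw":60},
  {"offset":[0,0,0],"spin":0,"jaw":60},
])

```text
clock: 27.7
eef_pos: [511.6, -195.3, 443.8]
eef_rot: [-3.141, -0.0, 1.387]
wrist_force: [-0.2, -0.6, 0.5]
finger_gap: 60.1
```

Run:
```python
from h import *
s=manip.read_state(); print(s["clock"],s["eef_pos"],s["wrist_force"],s["finger_gap"])
e=np.array([.983,-.183,0]); n=np.array([.183,.983,0])
for k in range(2):
    c=cam("wrist"); W=cloud(c); z=W[...,2]; a=W@e-537.6; b=W@n+98.3; cv2.imwrite("pics/w5.png",c["color"])
    q=(abs(a)<15)&(abs(b)<25)&(z>244)&(z<258); print("grip",cv2.minAreaRect(np.c_[a[q],b[q]].astype(np.float32)),np.polyfit(b[q],z[q],1).round(3),q.sum())
    q=(abs(a)<9)&(abs(b)>22)&(abs(b)<34)&(z>205)&(z<225); print("bar",np.polyfit(b[q],a[q],1).round(3),np.polyfit(b[q],z[q],1).round(3),np.percentile(z[q],90),q.sum())
```

```text
27.7 [ 511.60961257 -195.3142957   443.75098179] [-0.19241077 -0.61644873  0.52779373] 60.12558904414992
grip ((0.5214109420776367, -0.9356613159179688), (13.521175384521484, 39.5199089050293), 0.26699358224868774) [-1.00000e-02  2.49231e+02] 664
bar [-0.003  0.59 ] [2.00000e-03 2.15494e+02] 216.94834644797865 132
grip ((0.8858599662780762, -1.0299015045166016), (39.813106536865234, 12.80974006652832), 89.83332824707031) [-1.10000e-02  2.49343e+02] 647
bar [-0.001  0.7  ] [-1.1000e-02  2.1553e+02] 216.84075204694582 141
```

View pics/w5.png

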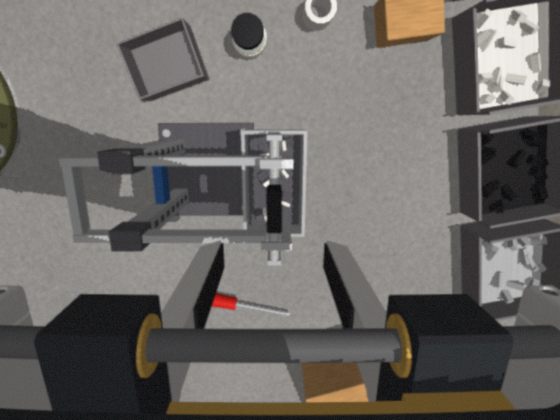

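The basket hangs under both lips (bar ends at (275,150) and (272,255), grip at (274,205)). The bar top is at 217 mm, so its axis is at 212, level and square, and the gripper is well clear.

```bash
python3 -c "
from h import *
print(manip.sign_off())"
```

```text
the job is handed in; nothing more can be done
None
```

The basket now hangs on the other stand's retaining hook, released, and I handed the job in at about 28 s of the 61 s allowed.

**How it went:**
- **Pick-up:** I gripped the basket, lifted it 40 mm and took it 120 mm out off the old hook.
- **Transfer:** I carried it across level and came in over the lips to 30 mm behind the notches.
- **Laying on:** The bar touched the prongs at the predicted height, with about 9 N of contact. I raised it about 1 mm and slid it out under the lips at 10 mm/s.
- **Seating:** I felt the wall with about 6 N, backed off 2.8 mm and lowered the bar into the notches. I opened the fingers once the wrist carried no weight.

**Last checks:**
- **Height:** The bar's top is at 217 mm, so its axis is at 212 mm, 3 mm below the prong tops.
- **Position:** The bar is 0.6 mm from the notch centre and about 1 mm off the middle.
- **Level and square:** It is level along the bar within about 0.01 rad and square within 0.005 rad.
- **Still and clear:** Two successive pictures agreed within measuring noise. The fingers are more than 90 mm above the basket and the wrist force is about zero.

No check failed. I did not measure the distance from the landing point, but the seat in the notches fixes it. I did not measure the bystanders afterwards either; the basket was carried well above them, and those visible in the last picture look undisturbed.

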